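Set the purge pressure and start the purge

ROBOT

A 6-joint arm with a two-finger parallel gripper is mounted at the origin on the work surface. World frame = base frame: x ahead of the robot, y to its left, z up, the work surface at z = 0. Lengths are in m, angles in rad, forces in N, time in s.
With the tool pointing down it reaches from about 0.25 to 0.775 m from the base axis. Payload 8.9 kg.
Tool frame: the origin (TCP) lies on the centre line of the jaws, within the pads' length; the fingertips stand 11 mm ahead of it and the grasp point (between the pads) lies 8 mm behind it; y points along the fingers, z is the direction in which the jaws open and shut, and the axes are right-handed (so a half turn about y gives the same grasp; the last joint's range is limited). The gripper opens to 85 mm and grips with 20 to 120 N. Pads are 22 mm wide; open, the fingers measure 114 mm over their backs; the gripper's body (76 mm by 85 mm) begins 54 mm behind the grasp point. The pads swing forward as they close: fully open they stand 13 mm farther back than shut.
Start: joints at [-1.333, 0.291, -0.153, 1.127, 0, 1.431], TCP at [0.193, -0.488, 0.242] pointing down, gripper open.
Joint ranges: [-2.52, 2.52], [-0.91, 1.74], [-1.3, 1.37], [-1.96, 2.02], [-1.52, 1.47], [-3.14, 3.14]. Speed limits (rad/s): [2.22, 2.22, 2.79, 3.14, 3.14, 3.14].

INTERFACE

Orientations are given as a 3x3 rotation matrix whose columns are the frame's x, y, z axes.
In Python, from rig import readout, viewer, r gives the robot as it stands. The module is installed in compiled form; this text tells all that it offers.
- The arm moves only by the tool drive_tool, never from a script. Its argument "plan" is text: rows parted by semicolons, each of 6 numbers parted by spaces: the shift along the tool's x, y, z in cm, then the turn, a rotation vector about the tool's x, y, z in degrees. In form: tx ty tz rx ry rz; .... A call has 1 to 8 rows; each row is the pose to reach, as a shift and turn from the pose commanded when the call began, along the tool's axes at that moment; what a row does not reach only later rows make up. A row lasts 1/8 s, in which the tool goes at most 62.5 mm and 10.7 degrees, less where a joint would pass 70% of its speed; a pose out of reach is approached as far as the arm can. A call with a gripper value outside its range is refused whole. "grip" is the finger opening in cm, from 0 to 8.54, set as the call begins (left out, the last holds). The fingers move at their own pace and stop on an object; the grip force is fixed at half the most. Time passes only in rows, so rows that repeat a pose let the fingers close. It gives the time, the measured TCP pose, the force and the opening at its end, in the units of the state.
- readout.get_obs(): the state, without advancing time (a new reading comes with each control period).
- viewer.snapshot(name): name is "side" or "top" or "wrist"; returns (picture, depth): 420x560x3 uint8, red, green, blue; 420x560 float32, m along the optical axis (not along the pixel's ray), 0 where there is no reading.
- viewer.camera_params(name): a dict with "camera_matrix" (3x3 intrinsics, pixels), "xyz" and "rotation" of the camera in the world. Camera axes: x right, y down, z forward; pixel columns grow to the right and rows downward; lengths in m; the calibration is good to about 2 mm. A picture is of the moment at which its call begins: read the wrist's pose just before it. camera_params takes no time and is no camera call; for the wrist camera it gives the pose at the moment of the call.
- r.sign_off(): hands the job in, once; it reports no verdict.
The state is a dict: "time_s": time; "joint_pos": joint angles; "dq": joint speeds; "tau": joint torques, N m; "eef_pos": TCP position; "orientation": TCP orientation; "ft_force": force on the tool from outside, world axes, zero at the start; "ft_torque": the same for the moment, N m; "opening": finger opening in m.
Only numpy, scipy, OpenCV 4.12 (cv2) and the standard library are available. Lean on these libraries where they do the work, as an engineer would, in place of code of your own. Each camera call takes 0.05 s, during which the arm holds its last target. There are 200 camera calls.

TASK

On the gas console, turn the blue-capped regulator knob until the black needle of its own gauge lies on the green set hand, then let go and press the green membrane key gently until it gives, and let it go. Do not touch the three neighbouring knobs or the red key, do not press the green key before the needle is right, and leave the jar, the screwdriver and the clamp on the bench where they are.

Things in the scene. Friction and masses are not known exactly. Their poses are not given: they have to be found in the camera images.
- console: Blue bench-top gas console with dark side cheeks, 372 mm wide, 229 deep, 138 tall, fixed. Origin at the centre of its underside; x points from its low front edge (operator's side) to its tall rear, y to the operator's left, z up. Its operating face slopes 30 degrees, rising away from the operator from 50 mm height to 132 mm. The right end of the face carries the membrane pad with two keys.
- reg_blue: One of four like pressure regulators side by side on the face, 54 mm apart; which stands where changes from case to case. A round knob low on the face and, 62 mm up the slope, its own gauge, 48 mm across, standing 7 mm out. Origin in the face, on the knob's axis; x up the slope to the gauge, y to the operator's left along the row, z out of the face along the knob's axis.
- blue_grip (a point): Best grip point on the blue knob's axis, 30 mm out from the face, same fixed axes as reg_blue (z is 30 degrees from vertical, leaning to the operator). The knob is round, dark and fluted, with a blue top disc and a blue ring at its foot, 32 mm across, and reaches from 8 to 42 mm out from the face. Along y the neighbours' flanks stand 22 mm from its flank.
- knob_blue (a joint): Angle of the blue-capped knob, 0 to 3.0 rad, growing clockwise as seen from in front of the face (clockwise raises the pressure). It turns with about 0.06 N m of friction and stays where it is left.
- needle_blue (a joint): Angle of the black needle of the blue knob's gauge, clockwise; 0 points to half past seven. It follows the knob: needle angle = 1.5 times knob angle.
- set_blue (a joint): Angle of the green set hand in the same gauge, clockwise, same zero as the needle. It stays where it is during the job.
- blue_needle_tip (a point): Tip of that needle, 17 mm from the gauge's centre.
- blue_set_tip (a point): Middle of the outer end of the green set hand, 17 mm from the gauge's centre. The hand is 6 mm wide there.
- knob_yellow: Neighbouring knob with yellow top, same size as the blue one. Origin on its axis at its foot, 8 mm out from the face; z out of the face.
- knob_red: Neighbouring knob with red top, same size and origin.
- knob_white: Neighbouring knob with white top, same size and origin.
- yellow_mark (a point): Outer end of the pointer line on the yellow knob's top, 15 mm from its axis.
- red_mark (a point): The same on the red knob.
- white_mark (a point): The same on the white knob.
- key_start_top (a point): Middle of the top of the green membrane key when it is not pressed: 26 mm square, 5 mm out from the sloping face, to be pressed square to the face. Fixed to the console, with the console's axes (z up).
- key_start (a joint): How far the green key is pressed in, 0 to 0.002 m. It gives by only 2 mm and needs 1 N to begin and 6 N at the end; it responds to 4 N held for a tenth of a second, springs back by itself, and must not be pressed with more than 20 N.
- key_stop: The red key beside it, 26 mm square, top 5 mm out from the face, 48 mm up the slope from the green one. Origin in the face under its middle; x up the slope, z out of the face.
- jar: Amber sample jar with white lid, 44 mm across, 62 mm tall, standing loose on the bench beside the console. Origin at the centre of its underside.
- driver: Screwdriver with orange handle, 160 mm long, lying loose on the bench. Origin under its middle.
- clamp: Small steel specimen clamp, 60 x 34 x 32 mm, standing loose on the bench. Origin at the centre of its underside.

How it is judged:
By the outcome, as a careful person would: the job done as asked, in the order asked, and still so for the second after the job is handed in, with the robot touching nothing.
It also fails if it takes over 61 s, if anything falls off the work surface, if the arm or the gripper's body presses on something with over 40 N, if the wrist force passes 120 N, or if a joint passes its speed limit or range.

## Working session

There is one attempt and no reset: what is moved stays moved. The work goes in short steps, Python scripts to look and compute and a tool call to move; the robot and the scene stay as the last step left them, time stands still between calls to the robot, and variables do not carry over. Pictures are saved under pics/ and viewed, about 8 in all and at most 12, crops included, and the job is handed in when it is done.

Besides the shell and the picture viewer there is one more tool, called as a command line: name --argument value ..., lists and objects as JSON in quotes. drive_tool: Moves the arm, as the interface text tells. Its arguments: {"type":"object","properties":{"plan":{"type":"string"},"grip":{"type":"number"}},"required":["plan"]}

```bash
mkdir -p pics
cat > h.py <<'E'
import numpy as np, cv2
from rig import readout, viewer, r
def snap(n,tag):
    cp=viewer.camera_params(n); p,d=viewer.snapshot(n)
    cv2.imwrite(f'pics/{tag}.png',p[...,::-1]); np.savez(f'pics/{tag}.npz',p=p,d=d,K=cp['camera_matrix'],t=cp['xyz'],R=cp['rotation'])
    return p,d,cp
def load(tag): return np.load(f'pics/{tag}.npz')
def pt(s,u,v,z=None):
    ray=s['R']@np.linalg.inv(s['K'])@np.array([u,v,1.]); 
    return s['t']+ray*(z if z else s['d'][int(round(v)),int(round(u))])
def proj(s,P):
    c=s['R'].T@(np.asarray(P)-s['t']); q=s['K']@c; return q[:2]/q[2]
E
python3 - <<'E'
from h import *
np.set_printoptions(precision=4,suppress=True)
ims=[]
for n in('top','side'):
    p,d,cp=snap(n,n+'0'); print(n,cp['xyz'],cp['rotation'],cp['camera_matrix'][0,0])
o=readout.get_obs(); print(o['time_s'],o['eef_pos'],o['orientation'],o['opening'])
E
```

```text
top [0.5122 0.0519 0.9636] [[-0.0133 -0.9911  0.1326]
 [-0.9996  0.0164  0.0226]
 [-0.0246 -0.1322 -0.9909]] 419.17680268431
side [0.1934 0.7727 0.7617] [[-0.8463 -0.3311  0.4173]
 [-0.5327  0.517  -0.67  ]
 [ 0.0061 -0.7893 -0.6139]] 528.5634167026114
0.1 [ 0.1931 -0.4878  0.2418] [[-0.9298 -0.0002  0.3679]
 [-0.3679  0.0011 -0.9298]
 [-0.0002 -1.     -0.0011]] 0.08556809057417775
```

View pics/top0.png

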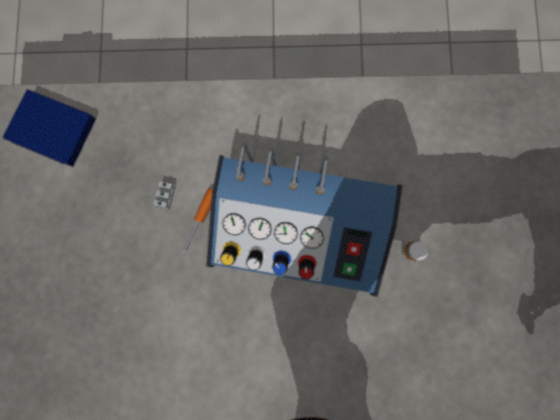

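View pics/side0.png

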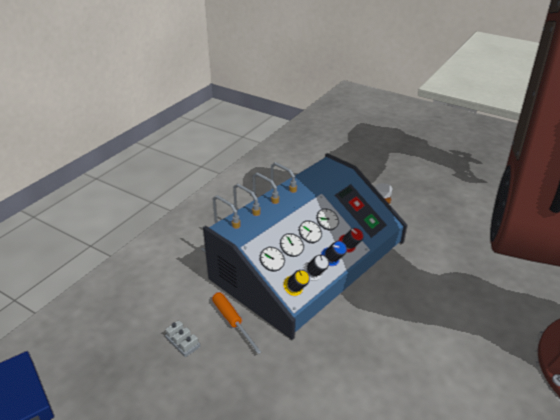

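The top view shows the console with its operator side towards the robot. Left to right the knobs are yellow, white, blue (~281,262) and red, and the keys sit at the right (green ~349,270, red ~354,250). The side view agrees. Next I fit the face frame from depth.

```bash
cat > fit.py <<'E'
from h import *
np.set_printoptions(precision=4,suppress=True)
def cloud(s):
    v,u=np.mgrid[0:420,0:560]; ray=np.stack([u,v,np.ones_like(u)],-1)@np.linalg.inv(s['K']).T
    return s['t']+(ray*s['d'][...,None])@s['R'].T
if __name__=='__main__':
  for n in('top0','side0'):
    s=load(n); P=cloud(s); hsv=cv2.cvtColor(s['p'],cv2.COLOR_RGB2HSV).astype(int); H,S,V=hsv[...,0],hsv[...,1],hsv[...,2]
    reg=(P[...,2]>.03)&(P[...,2]<.2)&(P[...,0]>.3)&(P[...,0]<.75)&(abs(P[...,1])<.4)&(s['d']>0)
    m=reg&(S<40)&(V>140)
    X=P[m]; 
    for _ in range(4):
        c=X.mean(0); nrm=np.linalg.svd(X-c,full_matrices=False)[2][2]; nrm*=np.sign(nrm[2]); X=P[m]; X=X[abs((X-c)@nrm)<.004]
    yaw=np.arctan2(-nrm[1],-nrm[0]); print(n,len(X),nrm,'tilt',np.degrees(np.arccos(nrm[2])),'yaw',np.degrees(yaw))
    masks=dict(yellow=(H>18)&(H<35)&(S>150)&(V>100),blue=(H>105)&(H<125)&(S>190)&(V>120),red=((H<6)|(H>174))&(S>170)&(V>70),green=(H>60)&(H<90)&(S>130)&(V>50))
    h=(P-c)@nrm
    for k,mm in masks.items():
        mm=(mm&reg).astype(np.uint8); nl,L,st,ce=cv2.connectedComponentsWithStats(mm)
        for i in range(1,nl):
            if st[i,4]>25:
                q=P[L==i]; hh=h[L==i]; top=hh>(.034 if k!='green' else -1)
                print(k,ce[i],st[i,4],'h%.4f %.4f'%(np.median(hh),hh.max()),np.median(q,0), 'top' ,top.sum(), q[top].mean(0) if top.any() else '')
    mm=reg&(h>.034)&(h<.05)&(S<60)&(V>120); nl,L,st,ce=cv2.connectedComponentsWithStats(mm.astype(np.uint8))
    for i in range(1,nl):
        if st[i,4]>25: print('white',ce[i],st[i,4],P[L==i].mean(0))
    cr=s['p'][180:300,200:400] if n=='top0' else s['p'][190:300,240:400]
    cv2.imwrite(f'pics/{n}c.png',cv2.resize(cr,None,fx=4,fy=4,interpolation=cv2.INTER_CUBIC)[...,::-1])
E
python3 fit.py
```

```text
top0 3775 [-0.4917  0.0921  0.8659] tilt 30.0171076195266 yaw -10.61290524976599
yellow [232.907 246.   ] 43 h0.0007 0.0158 [0.5434 0.1741 0.0796] top 0 
yellow [226.9697 258.8384] 99 h0.0414 0.0441 [0.5144 0.1845 0.1099] top 99 [0.5147 0.1844 0.1094]
blue [279.9792 269.1458] 48 h0.0416 0.0450 [0.4919 0.0753 0.1086] top 48 [0.4926 0.0772 0.1086]
red [353.5192 248.2885] 104 h0.0035 0.0083 [ 0.5332 -0.0728  0.1034] top 0 
red [306.9111 258.3556] 45 h0.0002 0.0104 [0.5142 0.0213 0.0792] top 0 
red [305.7733 273.4267] 75 h0.0414 0.0441 [0.4824 0.025  0.1084] top 75 [0.4835 0.0255 0.1085]
green [348.7216 268.3196] 97 h0.0036 0.0071 [ 0.4926 -0.0648  0.0806] top 97 [ 0.4918 -0.0648  0.0794]
white [253.0806 264.1129] 124 [0.5034 0.1316 0.1084]
side0 4250 [-0.4942  0.0932  0.8643] tilt 30.192105162845266 yaw -10.680599962385735
yellow [301.8194 276.7986] 144 h0.0414 0.0460 [0.5145 0.1837 0.1088] top 144 [0.5146 0.1837 0.1091]
yellow [290.4783 288.75  ] 92 h0.0007 0.0185 [0.5345 0.1902 0.0735] top 0 
blue [340.3571 247.4286] 84 h0.0414 0.0445 [0.4933 0.0753 0.1081] top 84 [0.4935 0.0764 0.1086]
red [355.8588 203.5882] 85 h0.0041 0.0074 [ 0.5325 -0.0708  0.1033] top 0 
red [357.2987 234.5844] 77 h0.0416 0.0463 [0.4828 0.0251 0.1083] top 77 [0.4831 0.0248 0.1084]
green [370.8673 220.898 ] 98 h0.0038 0.0078 [ 0.4912 -0.0623  0.0795] top 98 [ 0.4917 -0.0646  0.0792]
white [321.4028 261.5972] 144 [0.5045 0.1305 0.109 ]
```

View pics/top0c.png

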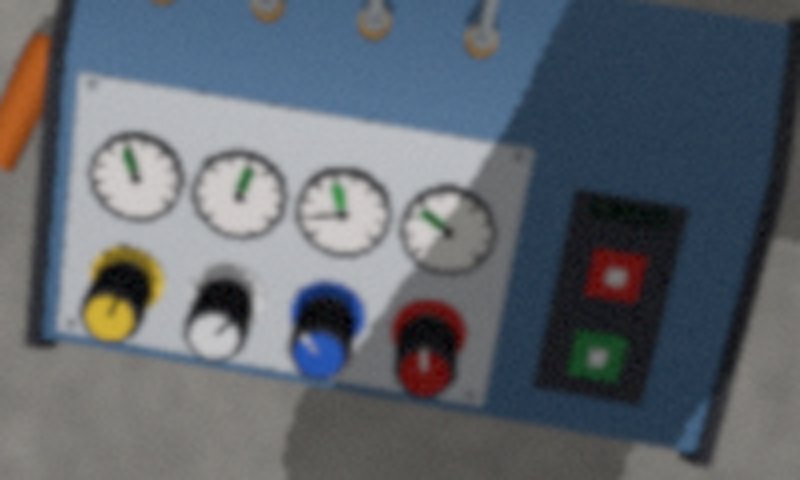

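The crop and numbers give a consistent frame (yaw about −10.7°, blue knob top near (0.494, 0.078, 0.109)). On the blue gauge the needle points left, and the set hand is about 85° clockwise of it. I'll move to a pre-grasp pose.

```bash
cat >> h.py <<'E'
from scipy.spatial.transform import Rotation as Ro
yaw=np.radians(-10.8); c,s_=np.cos(yaw),np.sin(yaw)
N=np.array([-.5*c,-.5*s_,.8660]); Y=np.array([-s_,c,0]); X=np.cross(Y,N)
TOP=np.array([.4938,.0779,.1087]); FOOT=TOP-.042*N   # blue axis: cap, face
GREEN=np.array([.4918,-.0647,.0793])                  # key top
def tool(a,sgn=1):  # jaw axis turned a deg about tool y from up-slope
    R=np.column_stack([np.cross(-N,sgn*X),-N,sgn*X]); return R@Ro.from_rotvec([0,np.radians(a),0]).as_matrix()
def row(P,R):
    o=readout.get_obs(); R0=o['orientation']; t=R0.T@(np.asarray(P)-o['eef_pos'])*100
    w=Ro.from_matrix(R0.T@R).as_rotvec(degrees=True)
    print('row:',np.round(t,2),np.round(w,2),'t',o['time_s'],'q',np.round(o['joint_pos'],2),'F',np.round(o['ft_force'],1))
E
python3 -c "
from h import *
row(FOOT+.122*N,tool(-30))"
```

```text
row: [-45.4    6.44 -43.67] [ 32.16 -85.44   7.84] t 0.1 q [-1.33  0.29 -0.15  1.13  0.    1.43] F [ 0.7  0.5 -0.3]
```

drive_tool --plan "-45.4 6.4 -43.7 32.2 -85.4 7.8;-45.4 6.4 -43.7 32.2 -85.4 7.8;-45.4 6.4 -43.7 32.2 -85.4 7.8;-45.4 6.4 -43.7 32.2 -85.4 7.8;-45.4 6.4 -43.7 32.2 -85.4 7.8;-45.4 6.4 -43.7 32.2 -85.4 7.8;-45.4 6.4 -43.7 32.2 -85.4 7.8;-45.4 6.4 -43.7 32.2 -85.4 7.8" --grip 5.5

```text
time_s: 1.1
eef_pos: [0.3995, -0.0344, 0.1921]
orientation: [[0.182, 0.466, 0.866], [-0.958, -0.114, 0.263], [0.221, -0.877, 0.426]]
ft_force: [1.6, -1.8, 0.1]
opening: 0.0551
```

```bash
python3 -c "
from h import *
row(FOOT+.122*N,tool(-30))"
```

```text
row: [-10.79   2.44   7.31] [ 1.84 -5.11  0.62] t 1.1 q [-0.29 -0.28 -1.02  0.33  0.02  1.05] F [ 1.6 -1.8  0.1]
```

drive_tool --plan "-10.8 2.4 7.3 1.8 -5.1 0.6;-10.8 2.4 7.3 1.8 -5.1 0.6;-10.8 2.4 7.3 1.8 -5.1 0.6;-10.8 2.4 7.3 1.8 -5.1 0.6;-10.8 2.4 7.3 1.8 -5.1 0.6"

```text
time_s: 1.72
eef_pos: [0.454, 0.0819, 0.1779]
orientation: [[0.257, 0.487, 0.835], [-0.934, -0.096, 0.344], [0.248, -0.868, 0.43]]
ft_force: [-0.3, -0.4, -0.2]
opening: 0.0548
```

```bash
python3 -c "
from h import *
row(FOOT+.122*N,tool(-30)); snap('wrist','w1'); s=load('w1'); print(proj(s,TOP),proj(s,FOOT+.007*N+.062*X),proj(s,GREEN))"
```

```text
row: [-0.31 -0.01  0.17] [ 0.31 -0.39  0.05] t 1.725 q [ 0.13 -0.08 -0.94  0.22 -0.16  1.33] F [-0.3 -0.4 -0.2]
[277.31690027 217.75041319] [354.64757957 245.87068894] [194.99230172 359.355266  ]
```

View pics/w1.png

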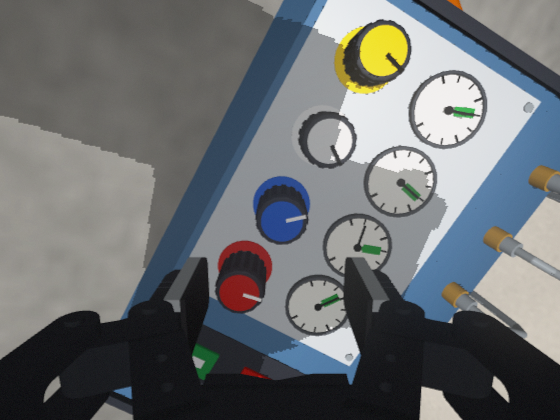

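The wrist view shows the blue cap near (283,219) and its gauge centred near (357,246). The black needle points up to (361,228) and the green hand points right to (378,250). Next I measure both angles and the cap offset, now settled.

```bash
cat > gauge.py <<'E'
from h import *
import sys
def onplane(s,uv,h):
    q=(np.column_stack([uv,np.ones(len(uv))])@np.linalg.inv(s['K']).T)@s['R'].T
    lam=((FOOT+h*N-s['t'])@N)/(q@N); P=s['t']+q*lam[:,None]-FOOT; return P@X*1e3,P@Y*1e3
def gauge(s,C=None):
    p=s['p']; v,u=np.mgrid[0:420,0:560]; uv=np.column_stack([u.ravel(),v.ravel()])
    x,y=onplane(s,uv,.006); hsv=cv2.cvtColor(p,cv2.COLOR_RGB2HSV).reshape(-1,3).astype(int)
    x=x-62
    near=np.hypot(x,y)<20
    # centre by white-dial centroid
    dial=(hsv[:,1]<60)&(hsv[:,2]>110)&(np.hypot(x,y)<34)
    m=dial.reshape(420,560).astype(np.uint8); cs=cv2.findContours(m,cv2.RETR_EXTERNAL,cv2.CHAIN_APPROX_NONE)[0]
    best=None
    for c in cs:
        if cv2.contourArea(c)>300:
            cx,cy=onplane(s,c[:,0].astype(float),.006); hull=cv2.convexHull(np.column_stack([cx-62,cy]).astype(np.float32)); (cc,rad)=cv2.minEnclosingCircle(hull)
            if 17<rad<26 and np.hypot(*cc)<12: best=(cc,rad)
    print('dial',best); cc=best[0] if best else (0,0)
    x=x-cc[0]; y=y-cc[1]; rr=np.hypot(x,y); a=np.degrees(np.arctan2(-y,x)) # cw from up
    res={}
    for k,mm in dict(set=(hsv[:,0]>50)&(hsv[:,0]<90)&(hsv[:,1]>90),needle=(hsv[:,2]<90)&(hsv[:,1]<90)).items():
        w=mm&(rr>(5 if k=='needle' else 6))&(rr<(15 if k=='needle' else 17))
        z=np.exp(1j*np.radians(a[w])).sum(); res[k]=np.degrees(np.angle(z))+135; print(k,w.sum(),'angle %.1f'%res[k],'conc %.2f'%(abs(z)/max(1,w.sum())))
    d=res['set']-res['needle']; print('needle short %.1f -> knob turn %.1f'%(d,d/1.5)); return res
def cap(s,rng,h=.042):
    hsv=cv2.cvtColor(s['p'],cv2.COLOR_RGB2HSV).astype(int); v,u=np.mgrid[0:420,0:560]
    m=(hsv[...,0]>105)&(hsv[...,0]<125)&(hsv[...,1]>180)
    uv=np.column_stack([u.ravel(),v.ravel()]); x,y=onplane(s,uv,h); m=m.ravel()&(np.hypot(x,y)<rng); print('cap',m.sum(),x[m].mean(),y[m].mean())
if __name__=='__main__':
    snap('wrist',sys.argv[1]); s=load(sys.argv[1]); gauge(s); cap(s,15); row(FOOT+.122*N,tool(-30))
    v=cv2.HoughCircles(cv2.medianBlur(s['p'][...,2],3),cv2.HOUGH_GRADIENT,1.5,30,param1=100,param2=25,minRadius=20,maxRadius=33)
    if v is not None:
        for c in v[0]: 
            for h in(.042,): print(c,[float(q[0]) for q in onplane(s,c[None,:2],h)])
E
python3 gauge.py w2; python3 -c "
from gauge import *
gauge(load('top0'));gauge(load('side0'))"
```

```text
dial ((2.2705585956573486, -0.27026766538619995), 21.554950714111328)
set 114 angle 113.6 conc 0.99
needle 106 angle 215.7 conc 0.48
needle short -102.1 -> knob turn -68.1
cap 669 0.6308707819845142 -1.054412280838025
row: [-0.35 -0.    0.14] [ 0.28 -0.45  0.08] t 1.825 q [ 0.13 -0.08 -0.94  0.22 -0.16  1.33] F [ 0.3 -0.8 -0. ]
[327.75 138.75  28.25] [2.0069357127645224, 53.19423785416383]
[354.75 245.25  32.15] [48.97123200968697, 7.810199310132183]
[401.25 182.25  32.15] [51.238298222506444, 53.0962717019286]
[381.75  47.25  28.85] [1.753966476873245, 106.93570863600605]
[449.25 105.75  32.15] [49.762289630725014, 100.54002007401938]
[317.25 303.75  32.15] [49.74183608143898, -36.56378824060034]
[282.75 212.25  28.25] [1.4124456302429775, 4.257568249009207]
[239.25 288.75  23.75] [2.5138462817103253, -51.68006399945571]
[551.25 237.75  30.5 ] [147.3648500049169, 69.41165988429441]
[185.25 300.75  32.15] [-22.91697663829151, -75.72485210820436]
[359.25 140.25  22.25] [17.58485832887997, 61.111770593856335]
[ 68.25 398.25  24.65] [-59.733209920652996, -181.40764406947912]
dial None
set 7 angle 111.9 conc 0.99
needle 0 angle 135.0 conc 0.00
needle short -23.1 -> knob turn -15.4
dial None
set 10 angle 115.1 conc 0.99
needle 0 angle 135.0 conc 0.00
needle short -19.9 -> knob turn -13.2
```

```bash
cat > prof.py <<'E'
from gauge import *
def prof(s,cc):
    a=np.arange(-180,180,1.5); r_=np.arange(6,13,.5); A,Rr=np.meshgrid(np.radians(a),r_,indexing='ij')
    xx=62+cc[0]+Rr*np.cos(A); yy=cc[1]-Rr*np.sin(A)
    P=FOOT+.006*N+xx[...,None]*.001*X+yy[...,None]*.001*Y
    q=((P-s['t'])@s['R'])@s['K'].T; uv=(q[...,:2]/q[...,2:]).astype(np.float32)
    im=cv2.remap(s['p'],uv[...,0],uv[...,1],cv2.INTER_LINEAR).astype(float)
    V=im.max(2).mean(1); G=(im[...,1]-im[...,0]).mean(1)
    def pk(f):
        i=f.argmax(); k=np.arange(i-6,i+7)%len(a); w=np.clip(f[k]-.3*f[i],0,None); z=(w*np.exp(1j*np.radians(a[k]))).sum(); return np.degrees(np.angle(z))+135,f[i]
    G=np.clip(G,0,None); D=np.clip(np.median(V)-V,0,None); D[G>15]=0
    g=pk(G); n=pk(D); print('set %.1f (%.0f) needle %.1f (%.0f) knob turn %.1f'%(*g,*n,(g[0]-n[0])/1.5))
if __name__=='__main__':
    for d in((2.3,-.3),(2.3,.7),(1.3,-.3)): prof(load('w2'),d)
E
python3 prof.py
```

```text
set 114.0 (69) needle 30.8 (111) knob turn 55.4
set 120.0 (69) needle 29.2 (111) knob turn 60.5
set 115.5 (69) needle 37.0 (105) knob turn 52.4
```

```bash
sed -i 's/^TOP=.*/TOP=np.array([.4938,.0779,.1087])+.001*X; FOOT=TOP-.042*N/' h.py; python3 -c "
from h import *
row(FOOT+.06*N,tool(-28));row(FOOT+.022*N,tool(-28))"
```

```text
row: [-0.31  6.2   0.25] [0.27 1.55 0.09] t 1.825 q [ 0.13 -0.08 -0.94  0.22 -0.16  1.33] F [ 0.3 -0.8 -0. ]
row: [-0.31 10.    0.27] [0.27 1.55 0.09] t 1.825 q [ 0.13 -0.08 -0.94  0.22 -0.16  1.33] F [ 0.3 -0.8 -0. ]
```

drive_tool --plan "-0.3 3 0.2 0.3 1.5 0.1;-0.3 5 0.25 0.3 1.5 0.1;-0.3 6.2 0.25 0.3 1.5 0.1;-0.3 7.5 0.27 0.3 1.5 0.1;-0.3 9 0.27 0.3 1.5 0.1;-0.3 10 0.27 0.3 1.5 0.1;-0.3 10 0.27 0.3 1.5 0.1;-0.3 10 0.27 0.3 1.5 0.1"

```text
time_s: 2.82
eef_pos: [0.5047, 0.0772, 0.092]
orientation: [[0.237, 0.492, 0.838], [-0.943, -0.092, 0.321], [0.235, -0.866, 0.442]]
ft_force: [0.6, -0.5, -1.0]
opening: 0.0552
```

```bash
python3 -c "
from h import *
row(FOOT+.022*N,tool(-28)); snap('wrist','w3')"
```

```text
row: [ 0.12  0.02 -0.07] [-0.06  0.16 -0.07] t 2.825 q [ 0.09  0.19 -0.98 -0.1  -0.14  1.32] F [ 0.6 -0.5 -1. ]
```

View pics/w3.png

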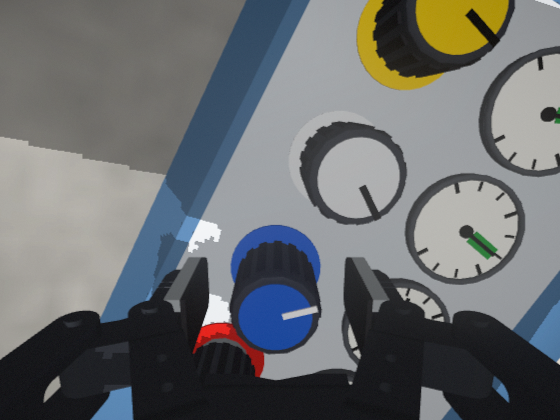

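The fingers straddle the blue knob: cap at (276,312), jaw mid at u≈276, clear of both neighbours. Closing now.

drive_tool --plan "0.1 0 0 0 0 0;0.1 0 0 0 0 0;0.1 0 0 0 0 0;0.1 0 0 0 0 0;0.1 0 0 0 0 0;0.1 0 0 0 0 0" --grip 2.6

```text
time_s: 3.62
eef_pos: [0.5046, 0.0765, 0.0924]
orientation: [[0.237, 0.492, 0.838], [-0.942, -0.092, 0.321], [0.235, -0.866, 0.442]]
ft_force: [-8.3, -0.5, 10.6]
opening: 0.0306
```

drive_tool --plan "0 0 0 0 6 0;0 0 0 0 14 0;0 0 0 0 22 0;0 0 0 0 30 0;0 0 0 0 38 0;0 0 0 0 46 0;0 0 0 0 50 0;0 0 0 0 50 0"

```text
time_s: 4.62
eef_pos: [0.5053, 0.0763, 0.0928]
orientation: [[-0.49, 0.493, 0.719], [-0.851, -0.093, -0.517], [-0.188, -0.865, 0.465]]
ft_force: [-4.7, -1.7, 10.2]
opening: 0.0303
```

drive_tool --plan "0 0 0 0 0 0;0 0 0 0 0 0"

```text
time_s: 4.88
eef_pos: [0.5053, 0.0763, 0.0928]
orientation: [[-0.489, 0.493, 0.719], [-0.852, -0.093, -0.516], [-0.187, -0.865, 0.465]]
ft_force: [-5.9, -0.6, 9.4]
opening: 0.0306
```

```bash
python3 -c "
from prof import *
row(FOOT+.022*N,tool(22)); 
snap('wrist','w4');snap('side','s4');snap('top','t4')
a=load('side0')['p'];b=load('s4')['p'];c=load('t4')['p']
f=lambda i,y,x,k:cv2.resize(i[y:y+50,x:x+66],(396,300),interpolation=cv2.INTER_CUBIC)
cv2.imwrite('pics/m4.png',np.vstack([np.hstack([f(b,205,280,6),f(c,210,250,6)]),cv2.resize(load('w4')['p'],(792,594))[294:594]])[...,::-1])"
```

```text
row: [ 0.1   0.04 -0.08] [-0.07  0.18 -0.11] t 4.875 q [ 0.09  0.19 -0.98 -0.11 -0.14  2.2 ] F [-5.9 -0.6  9.4]
```

View pics/m4.png

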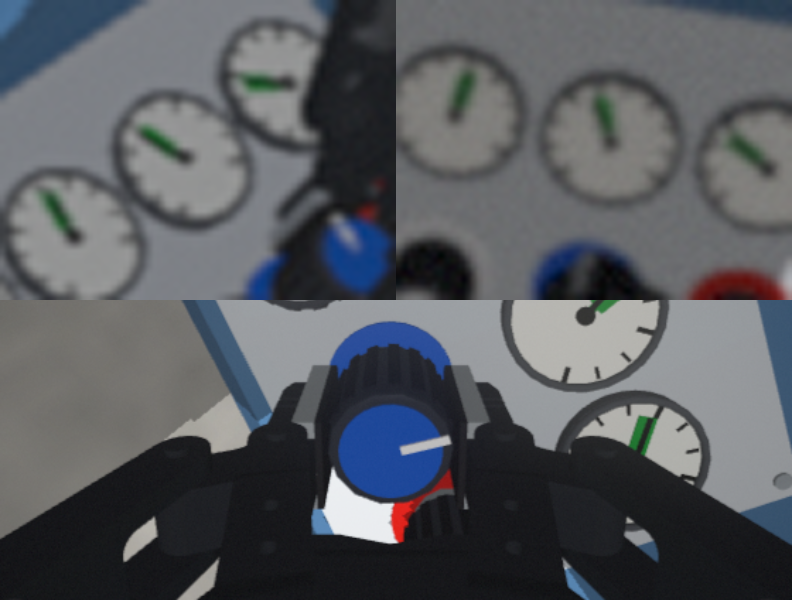

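The wrist view shows the needle over or next to the green hand. I'll zoom in on it.

```bash
python3 -c "
from prof import *
s=load('w4'); c=s['p'][270:380,390:510]; cv2.imwrite('pics/z4.png',cv2.resize(c,None,fx=5,fy=5,interpolation=cv2.INTER_CUBIC)[...,::-1])
for h in (0,.007): print(proj(s,FOOT+h*N+.062*X))"
```

```text
[404.43077975 216.80418591]
[410.17980141 221.58037503]
```

View pics/z4.png

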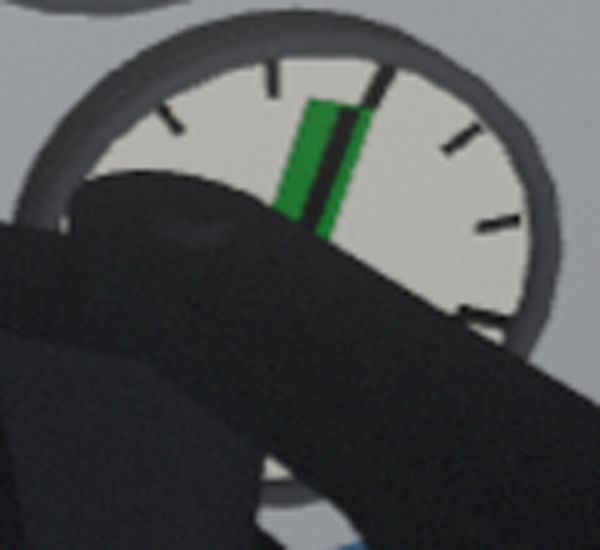

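The projection shows that dial is red's gauge. The blue gauge is at about (412,221), so I'll zoom there.

```bash
python3 -c "
from prof import *
s=load('w4'); c=s['p'][165:275,355:475]; cv2.imwrite('pics/z5.png',cv2.resize(c,None,fx=5,fy=5,interpolation=cv2.INTER_CUBIC)[...,::-1])
gauge(s)
for d in((0,0),(1.3,-.3)): prof(s,d)"
```

```text
dial None
set 255 angle 117.7 conc 0.98
needle 104 angle 110.0 conc 1.00
needle short 7.8 -> knob turn 5.2
set 124.7 (71) needle 109.5 (129) knob turn 10.2
set 118.5 (73) needle 104.2 (130) knob turn 9.5
```

View pics/z5.png

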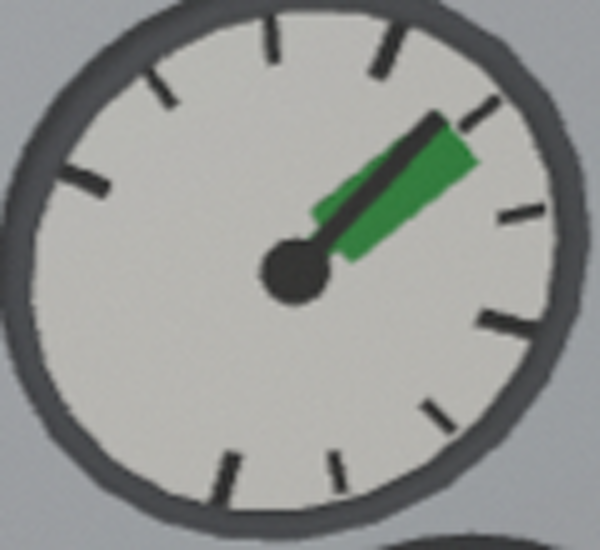

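The needle is about 7–8° counter-clockwise of the set hand's middle, so the knob needs about 5° more.

drive_tool --plan "0 0 0 0 2.5 0;0 0 0 0 5 0;0 0 0 0 5 0;0 0 0 0 5 0"

```text
time_s: 5.52
eef_pos: [0.5054, 0.0763, 0.0928]
orientation: [[-0.55, 0.493, 0.674], [-0.804, -0.093, -0.588], [-0.227, -0.865, 0.447]]
ft_force: [-6.7, -1.4, 9.4]
opening: 0.0304
```

```bash
cat > line.py <<'E'
from gauge import *
# set hand: min-area rect of green+needle pixels in face plane; needle: line fit through dark px, hub centre
def fit(s,guess=(62,0)):
    v,u=np.mgrid[0:420,0:560]; x,y=onplane(s,np.column_stack([u.ravel(),v.ravel()]).astype(float),.005); hsv=cv2.cvtColor(s['p'],cv2.COLOR_RGB2HSV).reshape(-1,3).astype(int)
    ok=np.hypot(x-guess[0],y-guess[1])<14.5; dark=(ok&(hsv[:,2]<90)&(hsv[:,1]<90)); g=(ok&(hsv[:,0]>50)&(hsv[:,0]<90)&(hsv[:,1]>90))
    hubm=cv2.erode(dark.reshape(420,560).astype(np.uint8),np.ones((7,7))).ravel()>0; hub=np.array([x[hubm].mean(),y[hubm].mean()])
    ang=lambda d:np.degrees(np.arctan2(-d[1],d[0]))+135
    nd=np.array([x[dark].mean(),y[dark].mean()]); far=dark&(np.hypot(x-hub[0],y-hub[1])>4); nd=np.array([x[far].mean(),y[far].mean()])
    gp=np.column_stack([x,y])[g].astype(np.float32); rc=cv2.minAreaRect(gp); L=max(rc[1]); 
    print('hub',hub,'needle %.1f set(rect centre) %.1f'%(ang(nd-hub),ang(np.array(rc[0])-hub)),'rect',np.round(rc[1],1),'dark',far.sum())
    w=ang(np.array([0,0])+nd-hub); return w
if __name__=='__main__':
    import sys
    snap('wrist',sys.argv[1]); fit(load('w4')); s=load(sys.argv[1]); fit(s); q=proj(s,FOOT+.007*N+.062*X).astype(int); print(q,s['p'].shape)
    c=s['p'][max(0,q[1]-55):q[1]+55,q[0]-60:q[0]+60]; cv2.imwrite(f'pics/{sys.argv[1]}z.png',cv2.resize(c,None,fx=5,fy=5,interpolation=cv2.INTER_CUBIC)[...,::-1])
E
python3 line.py w6
```

```text
hub [64.30440478 -0.11146263] needle 105.2 set(rect centre) 112.1 rect [9.1 5.7] dark 89
hub [64.41019771 -0.08447276] needle 113.0 set(rect centre) 112.2 rect [9.3 5.7] dark 90
[405 210] (420, 560, 3)
```

View pics/w6z.png

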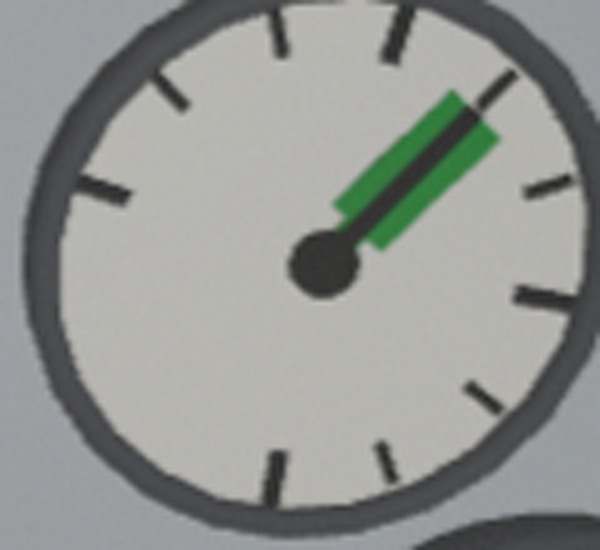

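The needle lies along the middle of the green hand, within about 1°. I'll release and back out along the axis.

drive_tool --plan "0 0 0 0 0 0;0 0 0 0 0 0;0 0 0 0 0 0;0 0 0 0 0 0;0 -1 0 0 0 0;0 -3 0 0 0 0;0 -6 0 0 0 0;0 -10 0 0 0 0" --grip 5.5

```text
time_s: 6.58
eef_pos: [0.4546, 0.0857, 0.1792]
orientation: [[-0.551, 0.491, 0.675], [-0.804, -0.092, -0.588], [-0.226, -0.867, 0.445]]
ft_force: [0.9, 0.1, 0.8]
opening: 0.0547
```

drive_tool --plan "0 0 0 0 0 0;0 0 0 0 0 0;0 0 0 0 0 0;0 0 0 0 0 0;0 0 0 0 0 0" --grip 0

```text
time_s: 7.2
eef_pos: [0.4557, 0.0856, 0.1779]
orientation: [[-0.55, 0.491, 0.675], [-0.804, -0.092, -0.588], [-0.226, -0.867, 0.445]]
ft_force: [0.0, 0.3, -0.3]
opening: 0.0001
```

```bash
python3 -c "
from line import *
snap('wrist','w7'); s=load('w7'); fit(s)
hsv=cv2.cvtColor(s['p'],cv2.COLOR_RGB2HSV).astype(int); v,u=np.mgrid[0:420,0:560]
x,y=onplane(s,np.column_stack([u.ravel(),v.ravel()]).astype(float),.005); G=GREEN-FOOT; gx,gy=G@X*1e3,G@Y*1e3; print('green exp',gx,gy,G@N)
m=((hsv[...,0]>50)&(hsv[...,0]<90)&(hsv[...,1]>90)).ravel()&(np.hypot(x-gx,y-gy)<25)
if m.sum(): print(m.sum(),cv2.minAreaRect(np.column_stack([x,y])[m].astype(np.float32)))
for a in(-90,-63,0,27): row(GREEN+.041*N+.011*N,tool(a))
p=s['p'].copy(); cv2.imwrite('pics/w7.png',p[...,::-1])"
```

```text
hub [nan nan] needle nan set(rect centre) nan rect [7.7 5.3] dark 0
green exp 5.738740830032379 -140.44892458308246 0.004159751520766515
2 ((20.408809661865234, -152.19082641601562), (0.9076381921768188, 0.0), -112.35382080078125)
row: [12.33  6.51  6.87] [-1.0000e-02 -1.1681e+02 -1.2000e-01] t 7.25 q [ 0.13 -0.08 -0.94  0.21 -0.16  2.32] F [0.9 0.1 0.6]
row: [12.33  6.51  6.87] [ 1.000e-02 -8.981e+01 -1.100e-01] t 7.25 q [ 0.13 -0.08 -0.94  0.21 -0.16  2.32] F [0.9 0.1 0.6]
row: [12.33  6.51  6.87] [  0.06 -26.81  -0.08] t 7.25 q [ 0.13 -0.08 -0.94  0.21 -0.16  2.32] F [0.9 0.1 0.6]
row: [12.33  6.51  6.87] [ 0.08  0.19 -0.06] t 7.25 q [ 0.13 -0.08 -0.94  0.21 -0.16  2.32] F [0.9 0.1 0.6]line.py:6: RuntimeWarning: Mean of empty slice.
  hubm=cv2.erode(dark.reshape(420,560).astype(np.uint8),np.ones((7,7))).ravel()>0; hub=np.array([x[hubm].mean(),y[hubm].mean()])
  ret = ret.dtype.type(ret / rcount)
line.py:8: RuntimeWarning: Mean of empty slice.
  nd=np.array([x[dark].mean(),y[dark].mean()]); far=dark&(np.hypot(x-hub[0],y-hub[1])>4); nd=np.array([x[far].mean(),y[far].mean()])
```

View pics/w7.png

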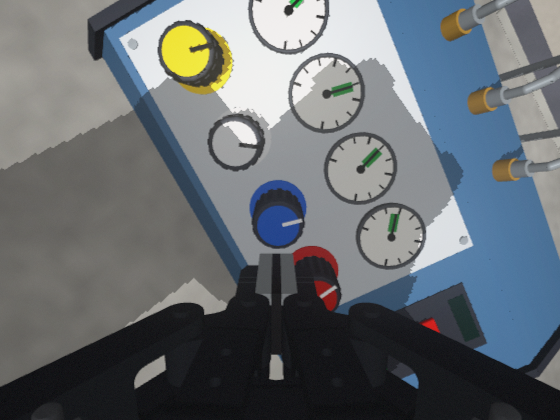

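The blue needle still sits on the green hand after release, at (360,168). The fingers are shut. Next I move sideways at height to above the green key, then look.

drive_tool --plan "12.3 0 6.9 0 -26.8 0;12.3 0 6.9 0 -26.8 0;12.3 0 6.9 0 -26.8 0;12.3 0 6.9 0 -26.8 0;12.3 2 6.9 0 -26.8 0;12.3 4 6.9 0 -26.8 0;12.3 4 6.9 0 -26.8 0;12.3 4 6.9 0 -26.8 0"

```text
time_s: 8.25
eef_pos: [0.4542, -0.0572, 0.1469]
orientation: [[-0.186, 0.491, 0.851], [-0.982, -0.092, -0.162], [-0.002, -0.866, 0.5]]
ft_force: [0.9, 0.5, -0.2]
opening: -0.0
```

drive_tool --plan "0 0 0 0 0 0;0 0 0 0 0 0"

```text
time_s: 8.5
eef_pos: [0.4546, -0.0573, 0.1473]
orientation: [[-0.186, 0.492, 0.85], [-0.982, -0.092, -0.162], [-0.002, -0.865, 0.501]]
ft_force: [1.1, 0.2, -0.3]
opening: -0.0
```

```bash
python3 -c "
from h import *
G=GREEN+.001*X
row(G+.011*N+.03*N,tool(0)); row(G+.011*N+.004*N,tool(0)); snap('wrist','w8');s=load('w8');print(proj(s,G))
snap('top','t8')"
```

```text
row: [ 0.03  3.69 -0.02] [-0.06  0.   -0.11] t 8.5 q [-0.34 -0.07 -1.04  0.08  0.08  1.44] F [ 1.1  0.2 -0.3]
row: [ 0.04  6.29 -0.02] [-0.06  0.   -0.11] t 8.5 q [-0.34 -0.07 -1.04  0.08  0.08  1.44] F [ 1.1  0.2 -0.3]
[272.10377819 225.89653545]
```

View pics/w8.png

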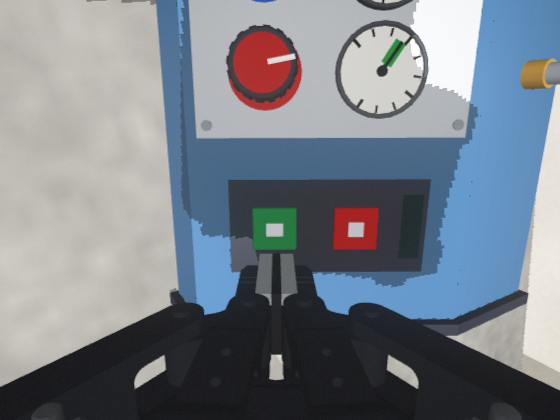

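The green key is at (274,229), in line with the fingers and matching the projection; the red key is well clear. Descending, then slow steps watching the force.

drive_tool --plan "0 2 0 0 0 0;0 4 0 0 0 0;0 5.5 0 0 0 0;0 6.2 0 0 0 0;0 6.2 0 0 0 0;0 6.2 0 0 0 0"

```text
time_s: 9.35
eef_pos: [0.4849, -0.063, 0.0935]
orientation: [[-0.187, 0.492, 0.85], [-0.982, -0.092, -0.162], [-0.002, -0.866, 0.5]]
ft_force: [1.2, -0.9, 0.5]
opening: -0.0
```

drive_tool --plan "0 0.1 0 0 0 0;0 0.2 0 0 0 0;0 0.2 0 0 0 0"

```text
time_s: 9.72
eef_pos: [0.4859, -0.0632, 0.0914]
orientation: [[-0.187, 0.492, 0.85], [-0.982, -0.092, -0.162], [-0.002, -0.866, 0.5]]
ft_force: [0.2, -0.1, 0.2]
opening: -0.0001
```

drive_tool --plan "0 0.05 0 0 0 0;0 0.1 0 0 0 0;0 0.1 0 0 0 0"

```text
time_s: 10.1
eef_pos: [0.4863, -0.0633, 0.0904]
orientation: [[-0.187, 0.492, 0.851], [-0.982, -0.092, -0.162], [-0.002, -0.866, 0.5]]
ft_force: [0.8, 0.2, -0.2]
opening: -0.0003
```

drive_tool --plan "0 0.05 0 0 0 0;0 0.1 0 0 0 0;0 0.1 0 0 0 0"

```text
time_s: 10.48
eef_pos: [0.4868, -0.0634, 0.0895]
orientation: [[-0.187, 0.492, 0.851], [-0.982, -0.092, -0.162], [-0.002, -0.866, 0.5]]
ft_force: [-0.0, 0.2, -0.3]
opening: -0.0002
```

drive_tool --plan "0 0.05 0 0 0 0;0 0.05 0 0 0 0"

```text
time_s: 10.72
eef_pos: [0.4871, -0.0634, 0.0892]
orientation: [[-0.187, 0.492, 0.851], [-0.982, -0.092, -0.162], [-0.002, -0.866, 0.5]]
ft_force: [-0.9, 0.0, 1.2]
opening: 0.0003
```

drive_tool --plan "0 0.05 0 0 0 0;0 0.05 0 0 0 0"

```text
time_s: 10.98
eef_pos: [0.4874, -0.0635, 0.0887]
orientation: [[-0.187, 0.492, 0.851], [-0.982, -0.092, -0.162], [-0.002, -0.866, 0.5]]
ft_force: [-0.8, -0.0, 1.7]
opening: 0.0002
```

drive_tool --plan "0 0.05 0 0 0 0;0 0.05 0 0 0 0"

```text
time_s: 11.22
eef_pos: [0.4876, -0.0636, 0.0883]
orientation: [[-0.187, 0.492, 0.851], [-0.982, -0.092, -0.162], [-0.002, -0.866, 0.5]]
ft_force: [-2.7, 0.3, 3.9]
opening: -0.0002
```

Contact, and the force is rising gradually.

drive_tool --plan "0 0.05 0 0 0 0;0 0.05 0 0 0 0;0 0.05 0 0 0 0"

```text
time_s: 11.6
eef_pos: [0.4878, -0.0636, 0.0879]
orientation: [[-0.187, 0.492, 0.851], [-0.982, -0.092, -0.162], [-0.002, -0.866, 0.5]]
ft_force: [-1.7, 1.1, 4.5]
opening: -0.0001
```

drive_tool --plan "0 0.05 0 0 0 0;0 0.05 0 0 0 0;0 0.05 0 0 0 0"

```text
time_s: 11.98
eef_pos: [0.4881, -0.0636, 0.0875]
orientation: [[-0.187, 0.492, 0.851], [-0.982, -0.092, -0.162], [-0.002, -0.866, 0.5]]
ft_force: [-3.2, -0.1, 4.9]
opening: -0.0002
```

drive_tool --plan "0 0.05 0 0 0 0;0 0.05 0 0 0 0;0 0.05 0 0 0 0"

```text
time_s: 12.35
eef_pos: [0.4883, -0.0637, 0.0872]
orientation: [[-0.187, 0.492, 0.85], [-0.982, -0.092, -0.162], [-0.002, -0.866, 0.5]]
ft_force: [-8.3, 1.2, 12.8]
opening: 0.0003
```

At about 15 N the key is at its end stop and has given. Letting it go.

drive_tool --plan "0 -0.5 0 0 0 0;0 -2 0 0 0 0;0 -5 0 0 0 0;0 -9 0 0 0 0;0 -12 0 0 0 0;0 -12 0 0 0 0;0 -12 0 0 0 0"

```text
time_s: 13.22
eef_pos: [0.4294, -0.0527, 0.1905]
orientation: [[-0.187, 0.492, 0.851], [-0.982, -0.092, -0.163], [-0.002, -0.866, 0.5]]
ft_force: [-0.1, 0.2, -0.4]
opening: 0.0
```

```bash
python3 -c "
from line import *
row(GREEN,tool(0)); 
for n in('wrist','top','side'): snap(n,n[0]+'9')
s=load('w9')
a,b=load('w9')['p'],load('t9')['p']; print(proj(s,FOOT+.007*N+.062*X))
for x,y in(('top0','t9'),('side0','s9')):   # loose things: colour centroids before/after
    for k,f in dict(orange=lambda h:(h[...,0]>5)&(h[...,0]<16)&(h[...,1]>190)&(h[...,2]>120)).items():
        for t in(x,y):
            m=f(cv2.cvtColor(load(t)['p'],cv2.COLOR_RGB2HSV)); v,u=np.nonzero(m); print(t,k,len(u),np.median(u),np.median(v))
c=np.vstack([cv2.resize(b[140:310,130:450],(800,425),interpolation=cv2.INTER_CUBIC)]); w=cv2.resize(load('s9')['p'][190:270,280:360],(175,175),interpolation=cv2.INTER_CUBIC); c[:175,-175:]=w
cv2.imwrite('pics/f9.png',c[...,::-1])"
```

```text
row: [ 0.03 12.8  -0.06] [-0.01 -0.01 -0.11] t 13.225 q [-0.35 -0.21 -1.    0.27  0.08  1.43] F [-0.1  0.2 -0.4]
[364.27655873 -18.34183911]
top0 orange 224 204.0 207.0
t9 orange 227 204.0 207.0
side0 orange 411 226.0 308.0
s9 orange 419 226.0 308.0
```

View pics/f9.png

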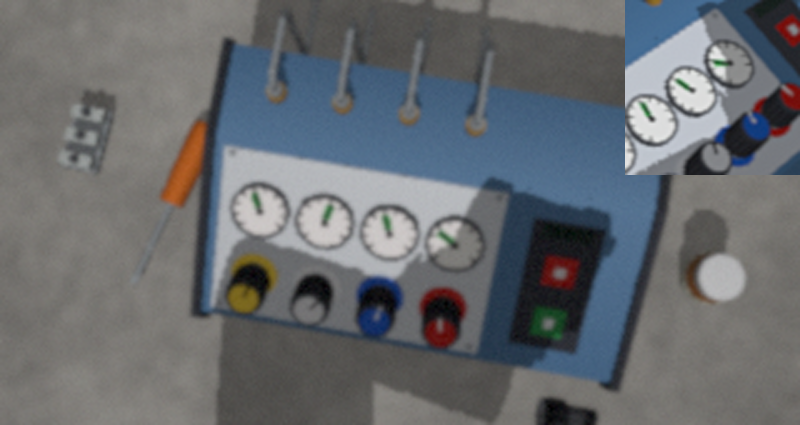

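The top view shows blue's needle on its green hand (≈390,215). The neighbours' marks look unchanged, and the screwdriver, clamp and jar are in place. The arm is clear, so I'm handing in.

```bash
python3 -c "
from rig import r; print(r.sign_off())"
```

```text
the job is handed in; nothing more can be done
None
```

The job is done and handed in at about 13.4 s on the robot's clock; no verdict was reported.

- **Knob:** I gripped the blue-capped knob and turned it clockwise by 50° and then 5° more. The close-up fit with the knob still gripped put the needle at 113.0° and the set hand at 112.2°. After release the needle still lay on the green hand in the wrist view, and again in the final top view.
- **Key:** I pressed the green key square to the face in 0.5 mm steps. The force rose gradually to about 6 N, then to about 15 N at the end stop, under the 20 N limit. I then let go and backed the arm well clear.
- **Neighbours and bench:** In the final top and side views the other knobs' marks, the red key, the jar and the clamp looked unchanged. I judged those by eye; only the screwdriver's position was measured, and it had not moved.

Two checks fell short:
- **After-release fit:** The numeric needle fit failed there because its image resolution was too low, so that check is by eye.
- **Camera offset:** The wrist camera disagreed with the fixed cameras by about 2 mm up the slope, so I used the middle value.

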